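Lift the hinged lid off the fruit chest and stand it in the wire stand

TASK

Take the lid off the small wooden chest that has a steel bar along its lid: swing the lid up by the bar on its lift-off hinges until it stands upright, lift it straight up off the hinge pins, then stand it upright, hinge edge down, in the slot of the low wire stand, middle to middle, and let go. Leave the brown tea box where it is.

Things in the scene. Friction and masses are not known exactly. Their poses are not given: they have to be found in the camera images.
- chest: Open light wooden box, 130 (x) x 180 (y) x 75 mm, fixed. Origin: centre of underside. Hinge line parallel to y at x = 90, z = 81 mm: two 8 mm steel pins, y = 50 to 75 and -50 to -75, on lugs inside them (tops z = 86). The lid's bar is on the -x side, which looks roughly to world -y. Fruit inside, below the rim. The lid turns freely on the pins; upright, a rise of over 20 mm frees it.
- lid: Wooden lid, 0.25 to 0.5 kg, closed at first: axes as the chest's, origin on the hinge line. Board x -158 to -12, y +-93, z +-6 mm; hooks at y +-60, 19 mm thick, open to +x, tips at x = 16; 5 mm play along x. Grip: round steel bar, 12 mm thick, y +-70, at x = -203, z = 0; 45 mm from its axis to the board, so open the fingers 45 mm. It turns in a 15 N grip: the tool can point down throughout.
- lid_stand: Low stand, fixed, left of the chest: wooden foot 100 (x) x 180 (y) x 12 mm, origin centre of underside. Two pairs of wire uprights at y = +-60 mm leave a slot 26 mm wide along y at x = 0, splayed above z = 72 to a mouth 58 mm wide at the top, z = 94. The lid in it, hook tips on the foot, has its origin at z = 28 and its bar at z = 231 mm; either face may look either way.
- tea_box: Brown wooden tea box, shut, with a small catch and no bar, 170 (x) x 246 (y) x 90 mm, loose, not to be moved. Origin: centre of its underside. It stands behind the chest, under the wall cabinet.

How it is judged:
By the outcome, as a careful person would: the job done as asked, in the order asked, and still so for the second after the job is handed in, with the robot touching nothing.
It also fails if it takes over 48 s, if anything falls off the work surface, if the arm or the gripper's body presses on something with over 40 N, if the wrist force passes 120 N, or if a joint passes its speed limit or range.

ROBOT

A 6-joint arm with a two-finger parallel gripper is mounted at the origin on the work surface; the furniture and walls round the work are solid. World frame = base frame: x ahead of the robot, y to its left, z up, the work surface at z = 0. Lengths are in m, angles in rad, forces in N, time in s.
With the tool pointing down it reaches from about 0.3 to 0.775 m from the base axis. Payload 14.6 kg.
Tool frame: the origin (TCP) lies between the finger pads; the fingertips stand ctrl.tip_extent ahead of it and the grasp point (between the pads) lies 3 mm ahead of it (ctrl.tip_extent is the distance from the TCP to the fingertips, in m); z points along the fingers, y is the line along which they close (so a half turn about z gives the same grasp; the last joint's range is limited). The gripper opens to 94 mm and grips with 3 to 60 N. Pads are 16 mm wide; open, the fingers measure 119 mm over their backs; the gripper's body (75 mm by 177 mm) begins 78 mm behind the grasp point.
Start: joints at [1.065, 0.3, 1.521, -0, 1.321, -0.067], TCP at [0.234, 0.498, 0.227] pointing down, gripper open.
Joint ranges: [-3.03, 3.03], [-0.79, 2.21], [0.23, 2.52], [-1.04, 4.18], [0, 3.07], [-2.55, 2.55]. Speed limits (rad/s): [2.22, 2.22, 2.57, 3.14, 3.14, 3.14].

INTERFACE

Orientations are given as [roll, pitch, yaw] about the fixed x, y, z axes, in that order (R = Rz(yaw) Ry(pitch) Rx(roll)).
In Python, from station import ctrl gives the robot as it stands.
- The arm moves only by the tool shift_gripper, called after "Emit:" as a command line: name --argument value ..., lists and objects as JSON in quotes. Schema: {"type":"object","properties":{"rows":{"type":"string"},"finger_gap":{"type":"number"},"grip_force":{"type":"number"},"only":{"type":"string"},"quiet":{"type":"boolean"},"lines":{"type":"string"}},"required":["rows"],"additionalProperties":false}. rows is a string of 1 to 10 rows, one to a line, with the numbers parted by commas; each row has 6 numbers: dx, dy, dz in shares of the most that a row can go, 1 being 50 mm, then a rotation vector rx, ry, rz in shares of 2 rad (1.0 is 2 rad); each row shifts and turns the commanded pose from where the row before left it, along the tool's axes as they then stand; what a row does not reach is not made up. A row lasts 1/10 s, in which the tool goes at most 0.05 m and 0.15 rad, less where a joint would pass 70% of its speed; a pose out of reach is approached as far as the arm can. finger_gap is the finger opening in m, set as the call begins (left out keeps the last). The fingers move at their own pace and stop on an object; grip_force is the grip in N (left out, the last holds). Time passes only in rows, so rows that do not move let the fingers close. The tool returns the time, the measured TCP pose, the force, the opening and the grip force at its end. only (a regular expression) keeps the lines of the reply that match it, lines (a string "A,B") keeps lines A to B, and quiet returns only ok. No shift or turn number may pass 1 either way. Input that does not fit is refused with a message, and nothing moves.
- ctrl.get_obs(): the state, without advancing time (a new reading comes with each control period).
- ctrl.camera(name): name is "scene" or "top" or "wrist"; returns a dict with "pixels" (420x560x3 uint8, blue, green, red), "fx", "fy", "cx", "cy" (pixels), "extrinsics" (4x4, takes a point from camera to world coordinates). Camera axes: x right, y up, looking along -z (the intrinsics and any distortion apply to the point x, -y, -z); pixel columns grow to the right and rows downward; lengths in m; the calibration is good to about 2 mm. The wrist camera is an equidistant fisheye: a pixel r from the principal point sees the ray r / f radians off the axis. A picture is of the moment at which its call begins. There is no depth.
- ctrl.hand_in(): hands the job in; it is judged then, once.
The state is a dict: "time_s": time; "qpos": joint angles; "joint_vel": joint speeds; "tau": joint torques, N m; "ee_pos": TCP position; "eef_rot": TCP orientation; "force": force on the tool from outside, world axes, zero at the start; "moment": the same for the moment, N m; "grip_width": finger opening in m; "grip_force": force on a finger pad.
Only numpy, scipy, OpenCV 4.12 (cv2) and the standard library are available. Lean on these libraries where they do the work, as an engineer would, in place of code of your own. Each camera call takes 0.05 s, during which the arm holds its last target. There are 200 camera calls.

## Working session

There is one attempt and no reset: what is moved stays moved. The work goes in short steps, Python scripts to look and compute and a tool call to move; the robot and the scene stay as the last step left them, time stands still between calls to the robot, and variables do not carry over. Pictures are saved under pics/ and viewed, at most 10 in all, crops included, and the job is handed in when it is done.

```bash
ls; mkdir -p pics; python3 - <<'E'
from station import ctrl
import cv2,numpy as np
o=ctrl.get_obs();print({k:np.round(v,3) for k,v in o.items()},ctrl.tip_extent)
for n in("scene","top","wrist"):
    c=ctrl.camera(n);cv2.imwrite(f"pics/{n}0.png",c["pixels"]);print(n,c["fx"],c["fy"],c["cx"],c["cy"],np.round(c["extrinsics"],3).tolist(),[k for k in c])
E
```

```text
pics
station.py
{'time_s': np.float64(0.0), 'qpos': array([ 1.065,  0.3  ,  1.522,  0.   ,  1.321, -0.067]), 'joint_vel': array([ 0.001,  0.001,  0.001,  0.   , -0.001, -0.   ]), 'tau': array([-2.0000e-03, -5.3181e+01, -3.5273e+01,  7.1000e-02,  2.4000e-02,
       -0.0000e+00]), 'ee_pos': array([0.234, 0.498, 0.227]), 'eef_rot': array([-3.14 , -0.   ,  2.703]), 'force': array([ 0.144, -0.4  ,  0.055]), 'moment': array([-0.02 ,  0.014, -0.023]), 'grip_force': np.float64(0.0), 'grip_width': np.float64(0.094)} 0.022
scene 419.03088458878966 419.03088458878966 276.3676388998757 205.96338589626248 [[0.481, 0.761, -0.436, 0.201], [-0.876, 0.41, -0.253, -0.131], [-0.014, 0.504, 0.864, 0.93], [0.0, 0.0, 0.0, 1.0]] ['pixels', 'fx', 'fy', 'cx', 'cy', 'extrinsics']
top 449.8983078816245 449.8983078816245 283.38825051045 210.42340452202353 [[-0.019, 0.982, -0.186, 0.429], [-0.999, -0.026, -0.03, 0.09], [-0.034, 0.186, 0.982, 1.145], [0.0, 0.0, 0.0, 1.0]] ['pixels', 'fx', 'fy', 'cx', 'cy', 'extrinsics']
wrist 325.19226210127806 325.19226210127806 277.6540095352358 213.77173357025725 [[0.424, -0.876, -0.228, 0.168], [0.906, 0.41, 0.108, 0.529], [-0.001, -0.253, 0.968, 0.384], [0.0, 0.0, 0.0, 1.0]] ['pixels', 'fx', 'fy', 'cx', 'cy', 'extrinsics']
```

View pics/scene0.png

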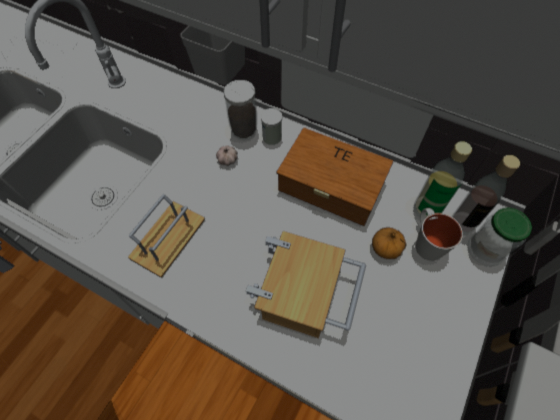

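View pics/top0.png

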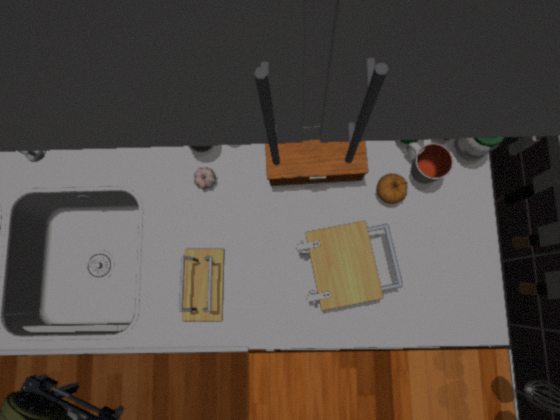

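The scene view shows the chest at about (300,285) with its bar to the right at (355,290) and hooks at (275,243) and (260,293). The stand is at (167,237) and the tea box at (335,175). In the top view the chest is at (345,265), the bar at (395,258), the stand at (203,285) and the tea box at (315,160). The wall cabinet hides the area behind.

```bash
cat > h.py <<'E'
import numpy as np,cv2
def ray(c,p):
    T=np.array(c["extrinsics"]);u=(p[0]-c["cx"])/c["fx"];v=(p[1]-c["cy"])/c["fy"]
    d=T[:3,:3]@np.array([u,-v,-1.]);return T[:3,3],d/np.linalg.norm(d)
def plane(c,p,z):
    o,d=ray(c,p);return o+d*(z-o[2])/d[2]
def tri(c1,p1,c2,p2):
    o,d=ray(c1,p1);q,e=ray(c2,p2)
    s=np.linalg.lstsq(np.c_[d,-e],q-o,rcond=None)[0];a=o+d*s[0];b=q+e*s[1];return (a+b)/2,np.linalg.norm(a-b)
def proj(c,P):
    T=np.array(c["extrinsics"]);q=T[:3,:3].T@(np.array(P)-T[:3,3]);return np.array([c["cx"]-c["fx"]*q[0]/q[2],c["cy"]+c["fy"]*q[1]/q[2]])
E
python3 - <<'E'
from station import ctrl
import cv2,numpy as np,pickle
C={n:ctrl.camera(n) for n in("scene","top")};pickle.dump(C,open("c.pkl","wb"))
def crop(n,x,y,w,h,s):return cv2.resize(C[n]["pixels"][y:y+h,x:x+w],None,fx=s,fy=s,interpolation=cv2.INTER_CUBIC)
a=np.vstack([np.hstack([crop("top",290,215,130,100,3.0),crop("scene",240,225,136,110,300/110)[:, :390]]) ,
 np.hstack([crop("top",170,240,65,50*2-10,3.3)[:297,:214],np.zeros((297,20,3),np.uint8),crop("scene",120,185,100,95,297/95)])[:, :] if 0 else np.zeros((1,1,3),np.uint8)][:1])
t=crop("top",165,235,75,100,3.0);s=crop("scene",115,190,100,100,3.0)
b=np.hstack([t,s]);b=np.pad(b,((0,0),(0,a.shape[1]-b.shape[1]),(0,0)))
cv2.imwrite("pics/comp.png",np.vstack([a,b]));print(a.shape,b.shape)
E
```

```text
(300, 761, 3) (300, 761, 3)
```

View pics/comp.png

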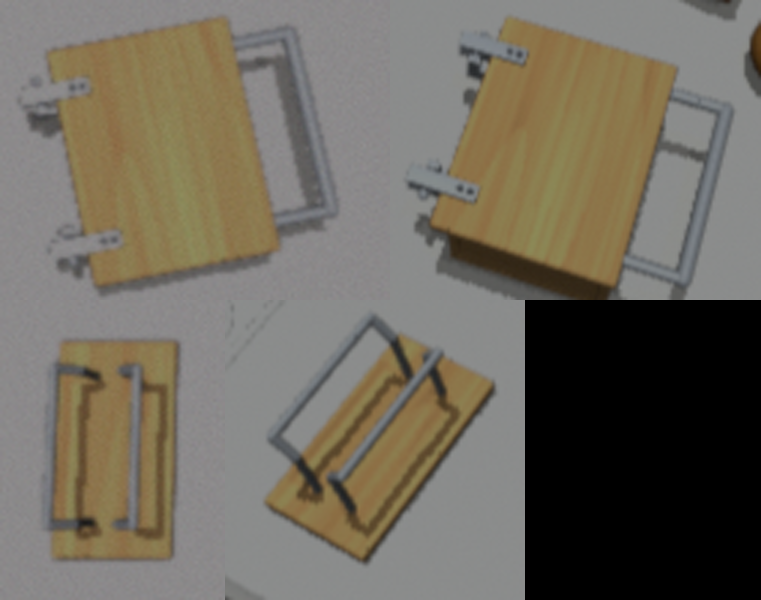

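The composite shows the lid's board, with corners in the top crop at (48,50), (228,17), (280,247) and (98,286). The bar runs from (293,32) to (333,212), the two hooks are on the left, and the stand's foot has two top wires.

```bash
cat > m.py <<'E'
import pickle,cv2,numpy as np
from h import *
C=pickle.load(open("c.pkl","rb"));t,s=C["top"],C["scene"]
def quad(c,x,y,w,h,vmin):
    hsv=cv2.cvtColor(c["pixels"],cv2.COLOR_BGR2HSV);m=((hsv[...,1]>75)&(hsv[...,2]>vmin)&(hsv[...,0]<35)).astype(np.uint8)
    k=np.zeros_like(m);k[y:y+h,x:x+w]=m[y:y+h,x:x+w]
    k=cv2.morphologyEx(k,cv2.MORPH_CLOSE,np.ones((13,13)))
    ct=max(cv2.findContours(k,0,2)[0],key=cv2.contourArea);hl=cv2.convexHull(ct)
    return cv2.approxPolyN(hl,4,ensure_convex=True).reshape(-1,2).astype(float)
def order(q):
    a=np.arctan2(*(q-q.mean(0)).T[::-1]);return q[np.argsort(a)]
def T(x,y,ox,oy,k=3.0):return np.array([(x+.5)/k-.5+ox,(y+.5)/k-.5+oy])
ks=300/110
for nm,qt,qs,pt,ps in [("lid",order(quad(t,290,215,130,100,90)),order(quad(s,240,225,100,115,110)),
   [T(*p,290,215) for p in[(48,50),(228,17),(280,247),(98,286)]],[T(*p,240,225,ks) for p in[(115,17),(286,68),(222,287),(45,224)]]),
  ("foot",order(quad(t,165,235,75,100,80)),order(quad(s,115,190,100,100,80)),
   [T(x,y-300,165,235) for x,y in[(62,340),(178,340),(173,558),(51,559)]],[T(x-225,y-300,115,190) for x,y in[(401,332),(495,382),(366,555),(265,500)]])]:
    print(nm,qt.round(1).tolist(),qs.round(1).tolist());print(np.round(pt,1).tolist(),np.round(ps,1).tolist())
    for a,b in zip(pt,ps):
        P,e=tri(t,a,s,b);print(P.round(4),round(e,4))
print("bar")
for a,b in[((293,32),(337,106)),((333,212),(295,280))]:
    P,e=tri(t,T(*a,290,215),s,T(*b,240,225,ks));print(P.round(4),round(e,4))
print("wires L then R, far/near")
for a,b in[((54,370),(372,318)),((48,525),(273,438)),((136,370),(437,354)),((133,525),(334,478))]:
    P,e=tri(t,T(a[0],a[1]-300,165,235),s,T(b[0]-225,b[1]-300,115,190));print(P.round(4),round(e,4))
E
python3 m.py
```

```text
lid [[305.0, 232.0], [365.0, 220.0], [383.0, 298.0], [321.0, 310.0]] [[282.0, 231.0], [345.0, 250.0], [322.0, 330.0], [254.0, 307.0]]
[[305.7, 231.3], [365.7, 220.3], [383.0, 297.0], [322.3, 310.0]] [[281.8, 230.9], [344.6, 249.6], [321.1, 329.9], [256.2, 306.8]]
[0.5765 0.0722 0.086 ] 0.0038
[ 0.5992 -0.0704  0.0899] 0.0026
[ 0.4203 -0.1008  0.085 ] 0.0037
[0.3958 0.0372 0.09  ] 0.0022
foot [[185.0, 249.0], [223.0, 249.0], [221.0, 320.0], [182.0, 320.0]] [[172.0, 201.0], [205.0, 217.0], [160.0, 277.0], [127.0, 257.0]]
[[185.3, 248.0], [224.0, 248.0], [222.3, 320.7], [181.7, 321.0]] [[173.3, 200.3], [204.7, 217.0], [161.7, 274.7], [128.0, 256.3]]
[0.552  0.3758 0.0158] 0.0013
[0.5494 0.2774 0.0168] 0.002
[0.3725 0.2782 0.0242] 0.0013
[0.3731 0.3801 0.016 ] 0.0013
bar
[ 0.585  -0.119   0.0973] 0.0025
[ 0.4473 -0.1436  0.0902] 0.0009
wires L then R, far/near
[0.5209 0.3611 0.0936] 0.0011
[0.4018 0.3641 0.0914] 0.0001
[0.5191 0.2971 0.0929] 0.0002
[0.3984 0.2993 0.0962] 0.0061
```

Lid top comes out at z≈0.088 (expected 0.087), the frame at about 10° yaw, and the bar centre at about (0.517,-0.131). The slot is at about (0.461,0.330), yaw −1°. All of these agree with the given sizes, so I'm moving above the bar.

The rows are not in the units I measure in: shifts go in shares of 50 mm and turns go in shares of 2 rad. I convert before sending: -0.0435 m is -0.87, -0.011 m is -0.22, -0.1225 rad / 2 = -0.0613.

Emit:
shift_gripper --rows "0,0,0,0,0,-0.0613\n0,0,0,0,0,-0.0613\n0,0,0,0,0,-0.0613\n0,0,0,0,0,-0.0613\n0,0,0,0,0,-0.0613\n-0.22,-0.87,0,0,0,0\n-0.22,-0.87,0,0,0,0\n-0.22,-0.87,0,0,0,0\n-0.22,-0.87,0,0,0,0\n-0.22,-0.87,0,0,0,0" --finger_gap 0.045

```text
time_s: 1.25
ee_pos: [0.3257, 0.2915, 0.2275]
eef_rot: [3.142, 0.0, -2.967]
force: [1.4, 0.3, -0.1]
grip_width: 0.045
grip_force: 0.0
```

Emit:
shift_gripper --rows "-0.22,-0.87,0,0,0,0\n-0.22,-0.87,0,0,0,0\n-0.22,-0.87,0,0,0,0\n-0.22,-0.87,0,0,0,0\n-0.22,-0.87,0,0,0,0\n-0.22,-0.87,0,0,0,0\n-0.22,-0.87,0,0,0,0\n-0.22,-0.87,0,0,0,0\n0,0,0,0,0,0\n0,0,0,0,0,0"

```text
time_s: 2.25
ee_pos: [0.4721, -0.0349, 0.2271]
eef_rot: [3.141, -0.001, -2.97]
force: [-0.5, -1.2, 0.1]
grip_width: 0.045
grip_force: 0.0
```

```bash
python3 - <<'E'
from station import ctrl
import cv2,pickle
c=ctrl.camera("wrist");pickle.dump(c,open("w1.pkl","wb"));cv2.imwrite("pics/w1.png",c["pixels"])
E
```

```text
(no output)
```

View pics/w1.png

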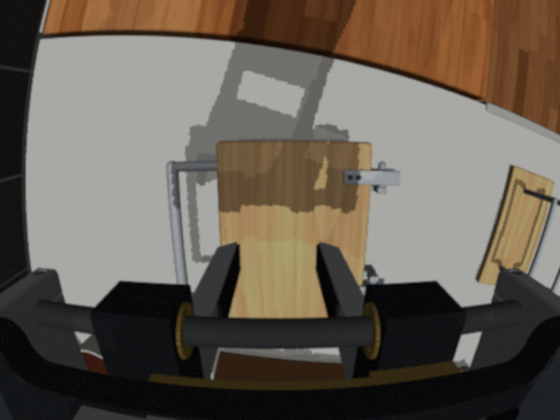

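The wrist view shows the lid board straight ahead, corners at (218,142) and (371,142). The near corner of the bar frame is at (172,166) and the bar runs down to (182,280). I'm going to hover over the bar for a second view.

Converted, -0.0343 m is -0.686, -0.0093 m is -0.186.

Emit:
shift_gripper --rows "-0.186,-0.686,0,0,0,0\n-0.186,-0.686,0,0,0,0\n-0.186,-0.686,0,0,0,0\n0,0,0,0,0,0\n0,0,0,0,0,0\n0,0,0,0,0,0"

```text
time_s: 2.9
ee_pos: [0.5173, -0.1295, 0.2276]
eef_rot: [3.141, 0.0, -2.966]
force: [-0.6, 0.2, 0.0]
grip_width: 0.0453
grip_force: 0.0
```

```bash
python3 - <<'E'
from station import ctrl
import cv2,pickle,numpy as np
c=ctrl.camera("wrist");pickle.dump(c,open("w2.pkl","wb"))
w=pickle.load(open("w1.pkl","rb"))
r=lambda i,x,y:cv2.resize(i[y:y+190,x:x+130],None,fx=3,fy=3,interpolation=cv2.INTER_CUBIC)
cv2.imwrite("pics/w12.png",np.hstack([r(w["pixels"],140,120),r(c["pixels"],220,120)]))
E
```

```text
(no output)
```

View pics/w12.png

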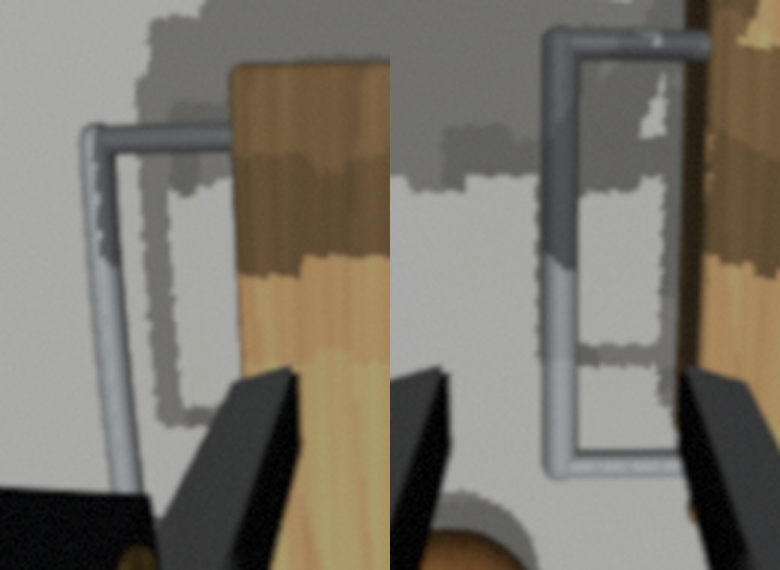

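The left crop shows the bar corner's axis at (98,140). In the right crop the bar axis runs from (171,43) to (171,463), centred between the fingers and parallel to them.

```bash
python3 - <<'E'
import pickle,numpy as np
def fr(c,p):
    T=np.array(c["extrinsics"]);a=np.array([p[0]-c["cx"],p[1]-c["cy"]])/c["fx"];r=np.hypot(*a)
    d=np.array([a[0]*np.sin(r)/r,-a[1]*np.sin(r)/r,-np.cos(r)]);return T[:3,3],T[:3,:3]@d
w1,w2=[pickle.load(open(f,"rb")) for f in("w1.pkl","w2.pkl")]
g=lambda x,y,ox,oy:((x+.5)/3-.5+ox,(y+.5)/3-.5+oy)
o,d=fr(w1,g(98,140,140,120));q,e=fr(w2,g(171,43,220,120))
s=np.linalg.lstsq(np.c_[d,-e],q-o,rcond=None)[0];print((o+d*s[0]).round(4),(q+e*s[1]).round(4))
P=[]
for y in(43,463):
    o,d=fr(w2,g(171,y,220,120));P.append(o+d*(.081-o[2])/d[2]);print(P[-1].round(4))
v=P[1]-P[0];print(np.mean(P,0).round(4),np.linalg.norm(v).round(4),np.degrees(np.arctan2(v[1],v[0])).round(2))
E
```

```text
[ 0.4492 -0.1426  0.0809] [ 0.4488 -0.1428  0.0809]
[ 0.4488 -0.1428  0.081 ]
[ 0.5868 -0.1183  0.081 ]
[ 0.5178 -0.1305  0.081 ] 0.1402 10.05
```

Bar height measures 0.081, length 140 mm and yaw 10.05°, all as expected. I'm descending and gripping at 15 N.

Converted, 0.0386 m is 0.772, -0.001 m is -0.02.

Emit:
shift_gripper --rows "0,-0.02,0.7,0,0,0\n0,0,0.7,0,0,0\n0,0,0.7,0,0,0\n0,0,0.772,0,0,0\n0,0,0,0,0,0\n0,0,0,0,0,0"

```text
time_s: 3.55
ee_pos: [0.518, -0.1313, 0.085]
eef_rot: [-3.142, 0.0, -2.967]
force: [0.6, -0.2, 0.7]
grip_width: 0.045
grip_force: 0.0
```

Emit:
shift_gripper --rows "0,0,0,0,0,0\n0,0,0,0,0,0\n0,0,0,0,0,0\n0,0,0,0,0,0\n0,0,0,0,0,0" --finger_gap 0 --grip_force 15

```text
time_s: 4.05
ee_pos: [0.5178, -0.1319, 0.0843]
eef_rot: [-3.142, 0.001, -2.968]
force: [-1.5, 0.3, 4.8]
grip_width: 0.0111
grip_force: 15.0
```

```bash
python3 - <<'E'
import numpy as np
R=.203;N=24;a=np.linspace(0,np.pi/2,N+1);y=-R*np.cos(a);z=R*np.sin(a)
for i in range(N):print(i,round(y[i+1]-y[i],4),round(-(z[i+1]-z[i]),4))
E
```

```text
0 0.0004 -0.0133
1 0.0013 -0.0132
2 0.0022 -0.0131
3 0.003 -0.0129
4 0.0039 -0.0127
5 0.0047 -0.0124
6 0.0055 -0.0121
7 0.0063 -0.0117
8 0.007 -0.0113
9 0.0077 -0.0108
10 0.0084 -0.0103
11 0.0091 -0.0097
12 0.0097 -0.0091
13 0.0103 -0.0084
14 0.0108 -0.0077
15 0.0113 -0.007
16 0.0117 -0.0063
17 0.0121 -0.0055
18 0.0124 -0.0047
19 0.0127 -0.0039
20 0.0129 -0.003
21 0.0131 -0.0022
22 0.0132 -0.0013
23 0.0133 -0.0004
```

Converted, -0.0133 m is -0.266, -0.0132 m is -0.264.

Emit:
shift_gripper --rows "0,0.008,-0.266,0,0,0\n0,0.026,-0.264,0,0,0\n0,0.044,-0.262,0,0,0\n0,0.06,-0.258,0,0,0\n0,0.078,-0.254,0,0,0\n0,0.094,-0.248,0,0,0\n0,0,0,0,0,0"

```text
time_s: 4.75
ee_pos: [0.5155, -0.1161, 0.1634]
eef_rot: [-3.141, 0.002, -2.967]
force: [0.4, -0.1, -1.3]
grip_width: 0.0115
grip_force: 15.0
```

```bash
python3 - <<'E'
from station import ctrl
import numpy as np
o=ctrl.get_obs();p=o["ee_pos"];u=np.array([-.1745,.9847]);v=p[:2]-[.4824,.0694];a=v@u;h=p[2]-.084
print(a,v@[.9847,.1745],h,np.hypot(a,h),np.degrees(np.arctan2(h,-a)),o["force"],o["moment"])
E
```

```text
-0.1884936687685567 0.0002553214551474012 0.07938621559358429 0.20452881066515155 22.838936680928747 [ 0.41274436 -0.07368383 -1.32270301] [-0.07521119 -0.03027474  0.02716712]
```

Converted, -0.0121 m is -0.242, -0.0117 m is -0.234.

Emit:
shift_gripper --rows "0,0.11,-0.242,0,0,0\n0,0.126,-0.234,0,0,0\n0,0.14,-0.226,0,0,0\n0,0.154,-0.216,0,0,0\n0,0.168,-0.206,0,0,0\n0,0.182,-0.194,0,0,0\n0,0.194,-0.182,0,0,0\n0,0.206,-0.168,0,0,0\n0,0,0,0,0,0"

```text
time_s: 5.65
ee_pos: [0.5044, -0.0531, 0.2475]
eef_rot: [-3.139, 0.003, -2.967]
force: [0.0, -8.7, 8.2]
grip_width: 0.0117
grip_force: 15.0
```

```bash
cat > st.py <<'E'
from station import ctrl
import numpy as np
o=ctrl.get_obs();p=o["ee_pos"];u=np.array([-.1745,.9847]);v=p[:2]-[.4824,.0694];a=v@u;h=p[2]-.084
print(np.round([a,v@[.9847,.1745],h,np.hypot(a,h),np.degrees(np.arctan2(h,-a))],4),o["force"].round(1),o["moment"].round(2))
E
python3 st.py
```

```text
[-1.24500e-01  3.00000e-04  1.63500e-01  2.05500e-01  5.27157e+01] [ 0.  -8.7  8.2] [-1.63  0.09 -0.03]
```

Converted, -0.0016 m is -0.032, -0.0012 m is -0.024.

Emit:
shift_gripper --rows "0,-0.024,-0.032,0,0,0\n0,0,0,0,0,0\n0,0,0,0,0,0"

```text
time_s: 5.95
ee_pos: [0.5042, -0.0547, 0.2465]
eef_rot: [-3.142, 0.0, -2.968]
force: [0.3, -1.8, 0.3]
grip_width: 0.0115
grip_force: 15.0
```

```bash
python3 st.py
```

```text
[-1.26000e-01 -2.00000e-04  1.62500e-01  2.05700e-01  5.22236e+01] [ 0.3 -1.8  0.3] [-0.33 -0.15 -0.04]
```

Converted, 0.0161 m is 0.322, 0.0157 m is 0.314.

Emit:
shift_gripper --rows "0,0.276,-0.196,0,0,0\n0,0.29,-0.172,0,0,0\n0,0.31,-0.152,0,0,0\n0,0.314,-0.122,0,0,0\n0,0.322,-0.096,0,0,0\n0,0,0,0,0,0\n0,0,0,0,0,0"

```text
time_s: 6.65
ee_pos: [0.4911, 0.0201, 0.2838]
eef_rot: [-3.141, 0.001, -2.967]
force: [0.4, -2.3, 6.1]
grip_width: 0.0114
grip_force: 15.0
```

```bash
python3 st.py
```

```text
[-5.01000e-02 -0.00000e+00  1.99800e-01  2.05900e-01  7.59295e+01] [ 0.4 -2.3  6.1] [-0.29  0.03  0.  ]
```

Converted, 0.017 m is 0.34, 0.0166 m is 0.332.

Emit:
shift_gripper --rows "0,0.332,-0.09,0,0,0\n0,0.34,-0.052,0,0,0\n0,0.33,-0.014,0,0,0\n0,0,0,0,0,0\n0,0,0,0,0,0\n0,0,0,0,0,0"

```text
time_s: 7.25
ee_pos: [0.4825, 0.0683, 0.2909]
eef_rot: [3.142, -0.001, -2.968]
force: [-0.0, 0.1, -0.4]
grip_width: 0.0113
grip_force: 15.0
```

```bash
python3 st.py
python3 - <<'E'
from station import ctrl
import cv2,numpy as np
a=ctrl.camera("scene")["pixels"][150:340,100:400];b=ctrl.camera("top")["pixels"][190:340,160:420]
f=lambda i:cv2.resize(i,(520,300),interpolation=cv2.INTER_CUBIC)
cv2.imwrite("pics/up.png",np.vstack([f(a),f(b)]))
E
```

```text
[-1.10000e-03 -1.00000e-04  2.06900e-01  2.06900e-01  8.97022e+01] [-0.   0.1 -0.4] [-0.05  0.02  0.08]
```

View pics/up.png

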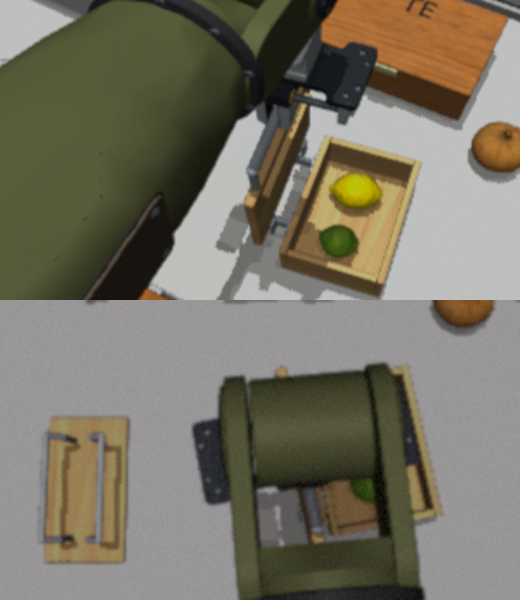

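The lid stands upright over the hinge line with the chest open, the lemon and lime inside, and the stand still clear. Next is the straight lift.

Converted, -0.014 m is -0.28, -0.011 m is -0.22.

Emit:
shift_gripper --rows "0,0,-0.16,0,0,0\n0,0,-0.22,0,0,0\n0,0,-0.24,0,0,0\n0,0,-0.24,0,0,0\n0,0,-0.28,0,0,0\n0,0,0,0,0,0\n0,0,0,0,0,0"

```text
time_s: 8.05
ee_pos: [0.4824, 0.069, 0.3482]
eef_rot: [3.142, 0.0, -2.968]
force: [-0.2, 0.1, -3.1]
grip_width: 0.0114
grip_force: 15.0
```

```bash
python3 st.py
```

```text
[-4.00000e-04 -0.00000e+00  2.64200e-01  2.64200e-01  8.99233e+01] [-0.2  0.1 -3.1] [ 0.02 -0.    0.  ]
```

Converted, 0.03 m is 0.6, 0.015 m is 0.3, 0.065 rad / 2 = 0.0325.

Emit:
shift_gripper --rows "0,0,0,0,0,0.032\n0,0,0,0,0,0.032\n0,0,0,0,0,0.0325\n0.06,0.3,0,0,0,0\n0.08,0.6,0,0,0,0\n0.08,0.6,0,0,0,0\n0.08,0.6,0,0,0,0\n0.06,0.3,0,0,0,0\n0,0,0,0,0,0\n0,0,0,0,0,0"

```text
time_s: 9.05
ee_pos: [0.4667, 0.1891, 0.3476]
eef_rot: [-3.141, -0.001, 3.123]
force: [-0.3, 0.9, -2.7]
grip_width: 0.0113
grip_force: 15.0
```

```bash
python3 - <<'E'
from station import ctrl
import cv2,pickle,numpy as np
C={n:ctrl.camera(n) for n in("wrist","top","scene")};pickle.dump(C,open("c3.pkl","wb"))
a=C["wrist"]["pixels"];b=cv2.resize(C["scene"]["pixels"][160:310,80:280],(400,300),interpolation=cv2.INTER_CUBIC)
b2=cv2.resize(C["top"]["pixels"][220:340,150:310],(400,300),interpolation=cv2.INTER_CUBIC)
cv2.imwrite("pics/route.png",np.hstack([np.vstack([cv2.resize(a,(400,300)),a[120:420,160:560]]),np.vstack([b,b2])]))
E
```

```text
(no output)
```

View pics/route.png

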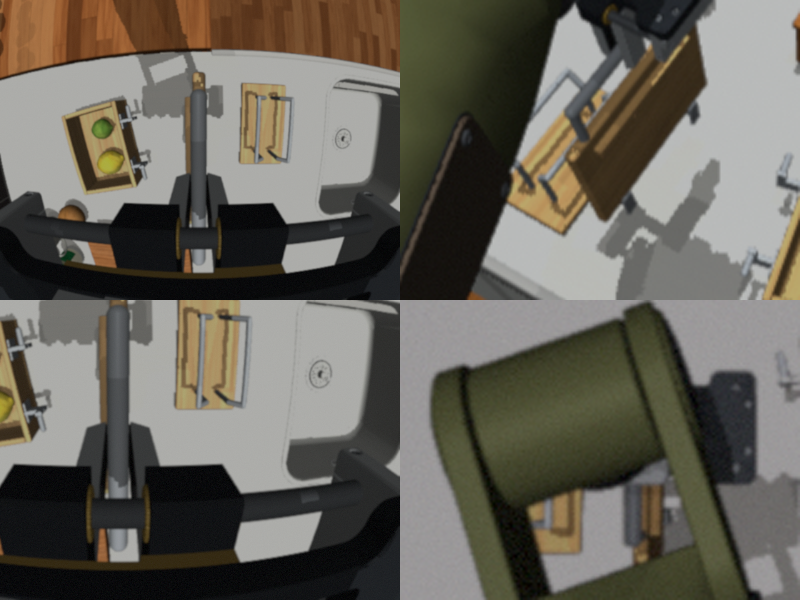

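The wrist view shows the stand right of the held lid, its foot about (176,300)–(240,408) and its top wires at x≈200 and 250 in the lower-left crop. The lid hangs plumb.

```bash
python3 - <<'E'
import pickle,numpy as np,cv2
c=pickle.load(open("c3.pkl","rb"))["wrist"]
def fp(p,z):
    T=np.array(c["extrinsics"]);a=np.array([p[0]-c["cx"],p[1]-c["cy"]])/c["fx"];r=np.hypot(*a)
    d=T[:3,:3]@np.array([a[0]*np.sin(r)/r,-a[1]*np.sin(r)/r,-np.cos(r)]);return T[:3,3]+d*(z-T[2,3])/d[2]
i=c["pixels"];h=cv2.cvtColor(i,cv2.COLOR_BGR2HSV)
m=((h[...,1]>75)&(h[...,0]<35)&(h[...,2]>60)).astype(np.uint8);k=np.zeros_like(m);k[100:240,325:425]=m[100:240,325:425]
k=cv2.morphologyEx(k,cv2.MORPH_CLOSE,np.ones((11,11)))
q=cv2.approxPolyN(cv2.convexHull(max(cv2.findContours(k,0,2)[0],key=cv2.contourArea)),4).reshape(-1,2).astype(float)
P=np.array([fp(p,.012) for p in q]);print(q.tolist(),P.round(4).tolist(),P.mean(0).round(4))
# wires: grey low-sat columns per row, brightness profile
g=cv2.cvtColor(i,cv2.COLOR_BGR2GRAY)
W=np.array([fp((x+160,y-180),.094) for x,y in[(204,318),(199,404),(251.5,318),(246,404)]]);print(W.round(4).tolist(),W.mean(0).round(4))
cv2.imwrite("pics/st.png",cv2.resize(i[105:235,320:430],None,fx=4.5,fy=4.5,interpolation=cv2.INTER_CUBIC))
E
```

```text
[[401.0, 119.0], [393.0, 228.0], [335.0, 228.0], [339.0, 116.0]] [[0.3722, 0.3839, 0.012], [0.55, 0.3782, 0.012], [0.5474, 0.2792, 0.012], [0.3712, 0.2832, 0.012]] [0.4602 0.3311 0.012 ]
[[0.4026, 0.3006, 0.094], [0.5171, 0.2973, 0.094], [0.4004, 0.3674, 0.094], [0.5188, 0.3663, 0.094]] [0.4597 0.3329 0.094 ]
```

View pics/st.png

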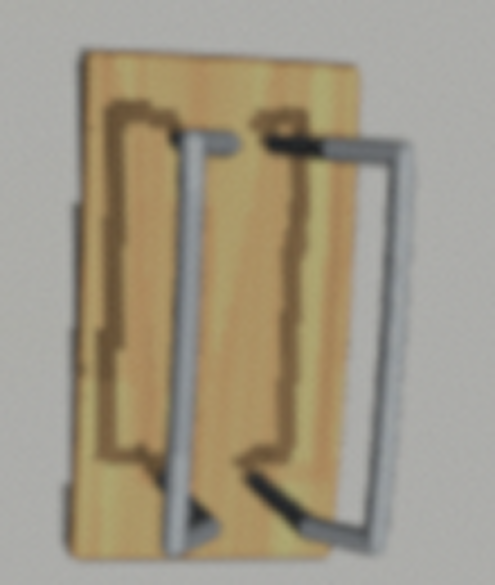

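The left wire's axis runs (193,143)→(176,545) and the right one's (403,150)→(372,545).

```bash
python3 - <<'E'
import pickle,numpy as np
from h import ray
c=pickle.load(open("c3.pkl","rb"))["wrist"];t=pickle.load(open("c.pkl","rb"))
def fr(p):
    T=np.array(c["extrinsics"]);a=np.array([p[0]-c["cx"],p[1]-c["cy"]])/c["fx"];r=np.hypot(*a)
    return T[:3,3],T[:3,:3]@np.array([a[0]*np.sin(r)/r,-a[1]*np.sin(r)/r,-np.cos(r)])
g=lambda x,y,ox,oy,k:((x+.5)/k-.5+ox,(y+.5)/k-.5+oy)
w=[(193,143),(176,545),(403,150),(372,545)]
tp=[(133,525),(136,370),(48,525),(54,370)];sc=[(334,478),(437,354),(273,438),(372,318)]
Q=[];S=[]
for a,b,s in zip(w,tp,sc):
    rs=[fr(g(*a,320,105,4.5)),ray(t["top"],g(b[0],b[1]-300,165,235,3)),ray(t["scene"],g(s[0]-225,s[1]-300,115,190,3))]
    A=sum(np.eye(3)-np.outer(d,d) for o,d in rs);B=sum((np.eye(3)-np.outer(d,d))@o for o,d in rs)
    S.append(np.linalg.solve(A,B));o,d=rs[0];Q.append(o+d*(.094-o[2])/d[2])
for n,X in(("w@.094",Q),("3view",S)):
    X=np.array(X);v=(X[1]+X[3]-X[0]-X[2])[:2];print(n,X.round(4).tolist(),X.mean(0).round(4),np.degrees(np.arctan2(v[1],v[0])))
E
```

```text
w@.094 [[0.4006, 0.2986, 0.094], [0.5195, 0.2971, 0.094], [0.4004, 0.3639, 0.094], [0.5211, 0.3608, 0.094]] [0.4604 0.3301 0.094 ] -1.1165394799374562
3view [[0.3991, 0.2991, 0.0956], [0.5192, 0.2971, 0.0933], [0.4013, 0.364, 0.0925], [0.521, 0.361, 0.0938]] [0.4602 0.3303 0.0938] -1.1980250065187583
```

Slot centre (0.4603,0.3302), yaw −1.1°, mouth z≈0.094, as expected.

Converted, 0.03 m is 0.6, 0.024 m is 0.48.

Emit:
shift_gripper --rows "0.02,0.3,0,0,0,0\n0.04,0.6,0,0,0,0\n0.04,0.6,0,0,0,0\n0.04,0.6,0,0,0,0\n0.02,0.48,0,0,0,0\n0.02,0.24,0,0,0,0\n0,0,0,0,0,0\n0,0,0,0,0,0\n0,0,0,0,0,0\n0,0,0,0,0,0"

```text
time_s: 10.2
ee_pos: [0.4607, 0.3297, 0.3484]
eef_rot: [3.141, 0.0, 3.121]
force: [0.6, -0.1, -3.6]
grip_width: 0.0113
grip_force: 15.0
```

```bash
python3 st.py
```

```text
[2.601000e-01 2.400000e-02 2.644000e-01 3.709000e-01 1.345317e+02] [ 0.6 -0.1 -3.6] [0.03 0.   0.04]
```

Converted, 0.015 m is 0.3, 0.01 m is 0.2.

Emit:
shift_gripper --rows "0,0.008,0.3,0,0,0\n0,0,0.3,0,0,0\n0,0,0.3,0,0,0\n0,0,0.3,0,0,0\n0,0,0.2,0,0,0\n0,0,0,0,0,0\n0,0,0,0,0,0"

```text
time_s: 10.9
ee_pos: [0.4607, 0.3308, 0.2788]
eef_rot: [3.141, 0.001, 3.122]
force: [-0.0, -0.1, -3.3]
grip_width: 0.0116
grip_force: 15.0
```

```bash
python3 st.py
```

```text
[2.61200e-01 2.42000e-02 1.94800e-01 3.25800e-01 1.43283e+02] [-0.  -0.1 -3.3] [ 0.03 -0.02 -0.02]
```

Emit:
shift_gripper --rows "0,0,0.2,0,0,0\n0,0,0.2,0,0,0\n0,0,0.2,0,0,0\n0,0,0.12,0,0,0\n0,0,0,0,0,0\n0,0,0,0,0,0"

```text
time_s: 11.5
ee_pos: [0.4605, 0.331, 0.2423]
eef_rot: [3.142, 0.0, 3.122]
force: [-0.6, -0.1, -3.1]
grip_width: 0.0109
grip_force: 15.0
```

```bash
python3 st.py
```

```text
[2.614000e-01 2.410000e-02 1.583000e-01 3.056000e-01 1.488053e+02] [-0.6 -0.1 -3.1] [ 0.06 -0.03 -0.01]
```

Converted, 0.004 m is 0.08, 0.003 m is 0.06.

Emit:
shift_gripper --rows "0,0,0.08,0,0,0\n0,0,0.06,0,0,0\n0,0,0.04,0,0,0\n0,0,0,0,0,0\n0,0,0,0,0,0"

```text
time_s: 12.0
ee_pos: [0.4618, 0.3317, 0.2367]
eef_rot: [3.137, 0.006, 3.122]
force: [0.5, 0.3, 17.2]
grip_width: 0.0112
grip_force: 15.0
```

```bash
python3 st.py
```

```text
[2.619000e-01 2.550000e-02 1.527000e-01 3.032000e-01 1.497606e+02] [ 0.5  0.3 17.2] [ 0.16 -0.15  0.01]
```

Firm contact about 2.5 mm above the nominal height. The radius ran about the same amount high on the hinge, so the bar has shifted slightly in the pads. I'm easing the load, opening, and looking.

Converted, -0.002 m is -0.04.

Emit:
shift_gripper --rows "0,0,-0.04,0,0,0\n0,0,0,0,0,0"

```text
time_s: 12.2
ee_pos: [0.4613, 0.3313, 0.2369]
eef_rot: [3.14, 0.004, 3.122]
force: [3.2, 0.3, 8.9]
grip_width: 0.0116
grip_force: 15.0
```

```bash
python3 st.py
```

```text
[2.615000e-01 2.490000e-02 1.529000e-01 3.029000e-01 1.496934e+02] [3.2 0.3 8.9] [ 0.09 -0.61 -0.  ]
```

Emit:
shift_gripper --rows "0,0,0,0,0,0\n0,0,0,0,0,0\n0,0,0,0,0,0\n0,0,0,0,0,0" --finger_gap 0.045

```text
time_s: 12.6
ee_pos: [0.4604, 0.3309, 0.2349]
eef_rot: [-3.141, -0.0, 3.122]
force: [-0.5, -0.2, 0.5]
grip_width: 0.04
grip_force: 0.0
```

```bash
python3 st.py
```

```text
[2.613000e-01 2.400000e-02 1.509000e-01 3.017000e-01 1.499936e+02] [-0.5 -0.2  0.5] [ 0.01 -0.05 -0.01]
```

Emit:
shift_gripper --rows "0,0,-0.4,0,0,0\n0,0,-0.8,0,0,0\n0,0,-0.8,0,0,0\n0,0,-0.6,0,0,0\n0.8,0,0,0,0,0\n0.8,0,0,0,0,0\n0.8,0,0,0,0,0\n0,0,0,0,0,0\n0,0,0,0,0,0"

```text
time_s: 13.5
ee_pos: [0.3403, 0.3333, 0.3656]
eef_rot: [3.141, 0.001, 3.123]
force: [0.3, 0.8, 0.0]
grip_width: 0.045
grip_force: 0.0
```

```bash
python3 - <<'E'
from station import ctrl
import cv2,pickle,numpy as np
C={n:ctrl.camera(n) for n in("wrist","top","scene")};pickle.dump(C,open("c4.pkl","wb"))
f=lambda i,x,y,w,h:cv2.resize(i[y:y+h,x:x+w],(400,300),interpolation=cv2.INTER_CUBIC)
a=C["wrist"]["pixels"]
cv2.imwrite("pics/end.png",np.hstack([np.vstack([f(a,0,0,560,420),f(C["top"]["pixels"],0,0,560,420)]),np.vstack([f(C["scene"]["pixels"],80,100,240,180),f(C["top"]["pixels"],130,210,160,120)])]))
E
```

```text
(no output)
```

View pics/end.png

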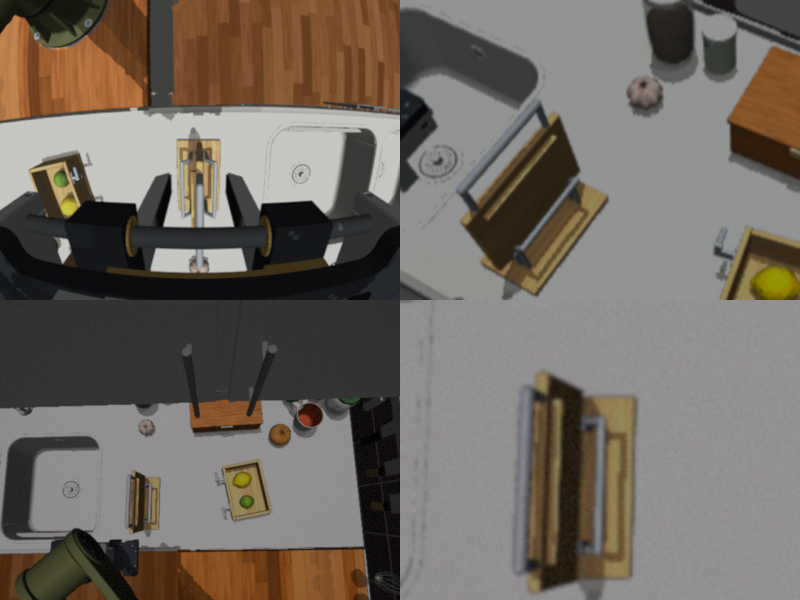

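The lid stands in the slot between the wire pairs, bar on top. The chest is open, and the tea box and garlic are undisturbed. One check of the bar's position:

```bash
python3 - <<'E'
import pickle
from h import *
C=pickle.load(open("c4.pkl","rb"));O=pickle.load(open("c.pkl","rb"))
for a,b in[((527,391),(541,106)),((520,569),(465,191))]:
    P,e=tri(C["top"],((a[0]-400)/2.5+130,(a[1]-300)/2.5+210),C["scene"],((b[0]-400)/(5/3)+80,b[1]/(5/3)+100));print(P.round(4),round(e,4))
for n,(x,y,w,h) in(("top",(255,140,120,45)),("scene",(270,125,130,100))):
    print(n,cv2.absdiff(C[n]["pixels"],O[n]["pixels"])[y:y+h,x:x+w].mean())
E
```

```text
[0.5346 0.3309 0.2239] 0.0039
[0.3916 0.3313 0.2315] 0.0041
top 4.534814814814815
scene 4.452076923076923
```

```bash
python3 -c "
from station import ctrl
print(ctrl.hand_in())"
```

```text
the job is handed in; nothing more can be done
None
```

The lid is off the chest and stands upright, hinge edge down, in the wire stand's slot, centred to within about 3 mm; the gripper is clear, the tea box looks unmoved, and I handed in at about 14 s.

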